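# Load a wood offcut into a sprung drilling jig

### The job

Load the slim light wood offcut into the drilling jig: tuck one end under the steel lip, push back the sprung pusher behind it, and rock the other end down behind the heel stop until the block lies flat on the pocket floor, clamped lengthwise between pusher and heel stop. Then let go of it, and leave the thicker sanding block, the screwdriver and the roll of tape about where they are.

Things in the scene. Friction and masses are not known exactly. Their poses are not given: they have to be found in the camera images.
- offcut_center (a point): centre (half-way up) of the light wood offcut to be loaded, a plain rectangular block 45 mm wide (its x) x 110 mm long (its y) x 28 mm high (its z), loose, lying flat on the bench, 50 to 100 g; either end may go first. The other, bigger wood block does not fit
- jig_pocket (a point): centre of the pocket floor of the drilling jig (plywood base 180 x 100 x 12 mm, fixed; the floor is its top). x runs along the pocket to the lip end, z up; all x below are in this frame. The pocket is 48 mm wide. From x = -35 to +33 mm its sides are open for fingers down to the floor. A loaded block lies centred here, one end 14 mm under the lip
- heel_stop (a point): heel stop, a wall across the pocket at x = -55 mm, 16 mm thick, up to 19 mm high over the floor with a lead-in strip sloping down into the pocket; this point is on its inner face, 13 mm over the floor, frame as the pocket's. Cheeks as high, with sloping lead-ins, guide the block's sides from x = -55 to -35 mm
- lip_edge (a point): middle of the lower edge of the fixed steel lip that spans the pocket from x = +41 to +90 mm; underside 35 mm over the floor, 6 mm thick, screw heads to 44 mm; frame as the pocket's. Side posts under it; their mouth flares out from x = +46 to +34 mm. A level block cannot go in: the heel stop is higher than the gap over the block, so its lip end must go in first, tilted
- pusher (a joint): travel of the sprung steel pusher under the lip, in m: 0 = free, its flat 44 mm wide, 30 mm high face at x = +51 mm of the pocket frame; grows as it is pushed towards the end (at most 0.016, face at x = +67 mm); spring about 2.4 N at 0 and 12 N at the end. With a block loaded it stands at about 0.004
- sanding_center (a point): centre of the thicker wood sanding block, 60 x 95 x 38 mm, loose; a bystander that may have swapped places with the offcut
- screwdriver: screwdriver with a red handle, 178 mm long, loose, lying between the blocks and the jig; a bystander
- electrical_tape: roll of black tape, 53 mm across, 19 mm high, loose; a bystander

How it is judged:
At the end, for the whole second after the job is handed in: the offcut lies at rest in the jig's pocket, flat (within 0.04 rad) and on the floor (centre 11 to 17 mm over it), along the pocket within 0.08 rad, its centre within 5 mm of the pocket's (3 mm short to 4 mm past along it), the pusher pressed back 2 to 8 mm by it (z of offcut_center in the frame of jig_pocket between 0.011 and 0.017 m and x of offcut_center in the frame of jig_pocket between -0.003 and 0.004 m and horizontal distance between offcut_center and jig_pocket below 0.005 m and angle between offcut_center's own z axis and vertical below 0.04 rad and angle between the y axis of offcut_center and the x axis of jig_pocket, either way round below 0.08 rad and value of joint pusher between 0.002 and 0.008 m and linear speed of offcut below 0.02 m/s); the robot touches nothing.
It fails at once if the sanding block is moved more than 4 cm (distance of sanding_center from where it was at the start of the episode above 0.04 m).
It fails at once if the screwdriver is moved more than 4 cm (distance of screwdriver from where it was at the start of the episode above 0.04 m).
It fails at once if the roll of tape is moved more than 4 cm (distance of electrical_tape from where it was at the start of the episode above 0.04 m).
It also fails if it takes over 48 s, if anything falls off the work surface, if the arm or the gripper's body presses on something with over 40 N, if the wrist force passes 120 N, or if a joint passes its speed limit or range.

### The arm

A 6-joint arm with a two-finger parallel gripper is mounted at the origin on a cart in front of the work surface, level with it; the furniture and walls round the work are solid. World frame = base frame: x ahead of the robot, y to its left, z up, the work surface at z = 0. Lengths are in m, angles in rad, forces in N, time in s.
With the tool pointing down it reaches from about 0.35 to 0.775 m from the base axis. Payload 5.5 kg.
Tool frame: the origin (TCP) lies on the centre line of the jaws, within the pads' length; the fingertips stand 11 mm ahead of it and the grasp point (between the pads) lies 8 mm behind it (env.tip_extent is the distance from the TCP to the fingertips, in m); z points along the fingers, y is the line along which they close (so a half turn about z gives the same grasp; the last joint's range is limited). The gripper opens to 85 mm and grips with 20 to 120 N. Pads are 22 mm wide; open, the fingers measure 114 mm over their backs; the gripper's body (76 mm by 85 mm) begins 54 mm behind the grasp point. The pads swing forward as they close: fully open they stand 13 mm farther back than shut.
Start: joints at [1.139, 0.313, 0.046, 1.304, 0, 1.431], TCP at [0.165, 0.551, 0.242] pointing down, gripper open.
Joint ranges: [-2.76, 2.76], [-0.86, 1.69], [-1.03, 1.26], [-2.2, 2.34], [-1.47, 1.5], [-3.14, 3.14]. Speed limits (rad/s): [2.57, 2.57, 3.14, 3.14, 3.14, 3.14].

### API

Orientations are given as a unit quaternion [w, x, y, z].
In Python, from workcell import env gives the robot as it stands.
- The arm moves only by the shell command python3 -m jog 'ROWS' [FORCE]. ROWS is JSON, a list of rows, each a list of 5 numbers: the gripper's target within -1 to 1 (shut at 1, half-way at 0, fully open at -1), then the shift along the tool's x, y, z in m, then the turn about the tool's z in degrees. In form: [[fingers, tx, ty, tz, turn], ...]. A call has 1 to 5 rows; each row shifts and turns the commanded pose from where the row before left it, along the tool's axes as they then stand; what a row does not reach is not made up. A row lasts 1/12 s, in which the tool goes at most 41.7 mm and 7.16 degrees, less where a joint would pass 70% of its speed; a pose out of reach is approached as far as the arm can. A call is refused whole if a number of a shift passes 0.0417 or a number of a turn 7.16, either way. A call with a gripper value outside its range is refused whole. The fingers move at their own pace and stop on an object; FORCE is the grip in N (left out, the last holds). Time passes only in rows, so rows that do not move let the fingers close. It gives the time, the measured TCP pose, the force, the opening and the grip force at its end, in the units of the state.
- env.get_state(): the state, without advancing time (a new reading comes with each control period).
- env.read_camera(name): name is "side" or "top" or "wrist"; returns a dict with "img" (384x512x3 uint8, red, green, blue), "fov_y" (degrees; the focal length in pixels is half the picture's height over the tangent of half this angle, whatever the lens; pixels are square), "cx", "cy" (the principal point, pixels), "T" (4x4, takes a point from camera to world coordinates). Camera axes: x right, y up, looking along -z (the intrinsics and any distortion apply to the point x, -y, -z); pixel columns grow to the right and rows downward; lengths in m; the calibration is good to about 2 mm. A picture is of the moment at which its call begins. There is no depth.
- env.hand_in(): hands the job in; it is judged then, once.
The state is a dict: "clock": time; "joint_pos": joint angles; "qvel": joint speeds; "tau": joint torques, N m; "tcp_pos": TCP position; "orientation": TCP orientation; "wrist_force": force on the tool from outside, world axes, zero at the start; "ft_torque": the same for the moment, N m; "finger_gap": finger opening in m; "grip_force": force on a finger pad.
Only numpy, scipy, OpenCV 4.12 (cv2) and the standard library are available. Lean on these libraries where they do the work, as an engineer would, in place of code of your own. Each camera call takes 0.05 s, during which the arm holds its last target. There are 200 camera calls.

## Working session

There is one attempt and no reset: what is moved stays moved. The work goes in short steps, Python scripts to look and compute and a shell command to move; the robot and the scene stay as the last step left them, time stands still between calls to the robot, and variables do not carry over. Pictures are saved under pics/ and viewed, at most 12 in all, crops included, and the job is handed in when it is done.

```bash
ls; mkdir -p pics
python3 - <<'E'
from workcell import env
import cv2,numpy as np
for n in ["top","side"]:
    c=env.read_camera(n); cv2.imwrite(f"pics/{n}0.png",c["img"][:,:,::-1]); print(n,c["fov_y"],c["cx"],c["cy"],c["T"].round(4).tolist(),c.keys())
print(env.get_state())
E
```

```text
pics
top 42.71952176964293 251.6407898149003 200.72443858309563 [[-0.0027, 0.9744, -0.2249, 0.2503], [-1.0, -0.0027, 0.0002, -0.1139], [-0.0005, 0.2249, 0.9744, 1.0453], [0.0, 0.0, 0.0, 1.0]] dict_keys(['img', 'fov_y', 'cx', 'cy', 'T'])
side 54.15883678658203 257.0286048038813 189.53735604510481 [[-0.9634, 0.1564, -0.2177, 0.2658], [-0.2676, -0.6043, 0.7505, 0.554], [-0.0142, 0.7813, 0.624, 0.5862], [0.0, 0.0, 0.0, 1.0]] dict_keys(['img', 'fov_y', 'cx', 'cy', 'T'])
{'clock': 0.1, 'joint_pos': array([1.13943756e+00, 3.13933502e-01, 4.50945942e-02, 1.30355799e+00,
       1.36381831e-05, 1.43118517e+00]), 'qvel': array([ 0.00156969, -0.00171745,  0.00262733,  0.00047088, -0.00110046,
        0.00113945]), 'tau': array([ 2.47264878e-03, -4.81727636e+01,  2.99242795e+01,  1.28167271e-02,
       -1.62920787e-04,  4.63186694e-06]), 'tcp_pos': array([0.16522035, 0.55031534, 0.24149415]), 'orientation': array([-2.31921228e-04,  1.45356970e-01,  9.89378952e-01, -7.65971925e-04]), 'wrist_force': array([-0.06043464, -0.74131708,  0.57431153]), 'ft_torque': array([-0.01543861,  0.06510469,  0.03889463]), 'grip_force': 0.0, 'finger_gap': 0.08531708646546364}
```

View pics/top0.png

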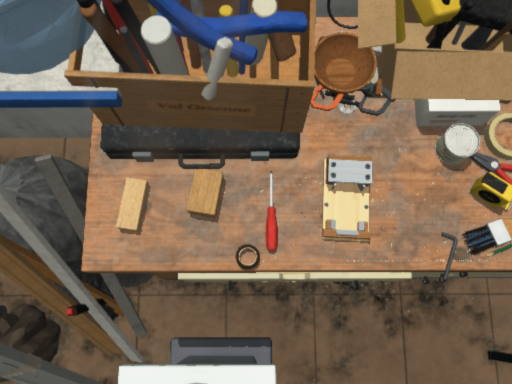

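View pics/side0.png

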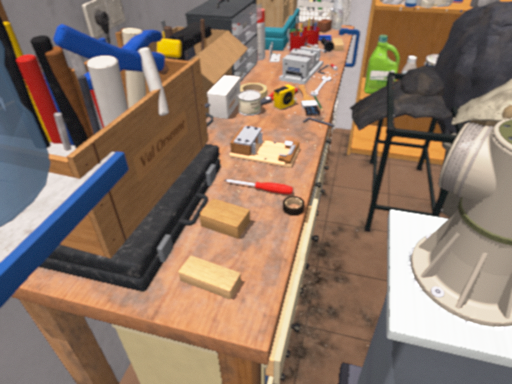

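The top view shows the slim offcut at (132,205), the sanding block at (206,193), the screwdriver at (272,210), the tape at (248,257), and the jig at (347,200) with its lip on the far side (+x). I'll zoom in for the corners.

Run:
```python
import cv2,numpy as np
a=cv2.imread("pics/top0.png")
l=cv2.resize(a[165:250,105:165],None,fx=6.5,fy=6.5,interpolation=cv2.INTER_CUBIC)
r=cv2.resize(a[152:248,315:380],None,fx=6,fy=6,interpolation=cv2.INTER_CUBIC)
o=np.zeros((600,800,3),np.uint8); o[:l.shape[0],:390]=l; o[:r.shape[0],400:790]=r
for i in range(0,60,10):
  cv2.putText(o,str(105+i),(int(i*6.5),590),0,.4,(255,255,255)); cv2.line(o,(int(i*6.5),560),(int(i*6.5),575),(255,255,255))
for i in range(5,65,10):
  cv2.putText(o,str(315+i),(400+i*6,598),0,.4,(0,255,255)); cv2.line(o,(400+i*6,578),(400+i*6,585),(0,255,255))
cv2.imwrite("pics/crop0.png",o)
```

```text
(no output)
```

View pics/crop0.png

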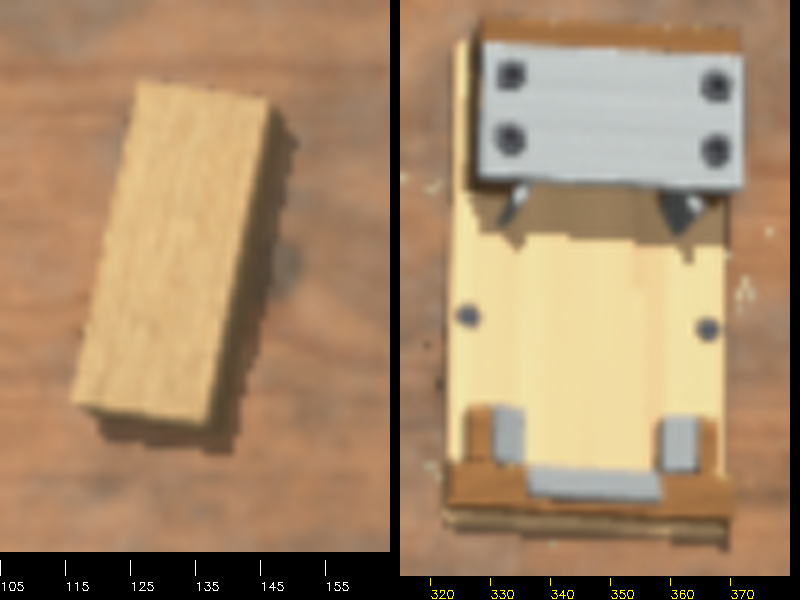

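The crop gives good corners for the offcut's top face, the lip plate and the heel. Now I'll convert them to world positions.

```bash
cat > h.py <<'E'
from workcell import env
import cv2,numpy as np
def K(c):
    f=192/np.tan(np.radians(c["fov_y"]/2)); return f
def px2w(c,uv,z):
    uv=np.atleast_2d(uv).astype(float); f=K(c)
    d=np.c_[(uv[:,0]-c["cx"])/f,-(uv[:,1]-c["cy"])/f,-np.ones(len(uv))]@c["T"][:3,:3].T
    o=c["T"][:3,3]; return o+d*((z-o[2])/d[:,2])[:,None]
def w2px(c,P):
    q=(np.atleast_2d(P)-c["T"][:3,3])@c["T"][:3,:3]; f=K(c)
    return np.c_[c["cx"]+f*q[:,0]/-q[:,2],c["cy"]-f*q[:,1]/-q[:,2]]
E
python3 - <<'E'
from h import *
c=env.read_camera("top")
L=lambda p:np.c_[(np.array(p)[:,0]+.5)/6.5-.5+105,(np.array(p)[:,1]+.5)/6.5-.5+165]
R=lambda p:np.c_[(np.array(p)[:,0]-400+.5)/6-.5+315,(np.array(p)[:,1]+.5)/6-.5+152]
o=px2w(c,L([(137,83),(268,98),(205,418),(75,400)]),.028).round(4);print(o,o.mean(0))
d=o[0]+o[1]-o[2]-o[3];print("off yaw",np.degrees(np.arctan2(d[1],d[0])),np.linalg.norm(d)/2)
p=px2w(c,R([(482,42),(742,57),(742,188),(477,178)]),.053);print("lip",p.round(4),p.mean(0))
d=p[1]+p[2]-p[0]-p[3];print(np.degrees(np.arctan2(d[0],-d[1])))
print("holes",px2w(c,R([(468,315),(707,328)]),.012).round(4))
print("base edges",px2w(c,R([(450,300),(725,300)]),.012).round(4))
print("heel inner",px2w(c,R([(466,462),(718,475)]),.031).round(4),"heel outer",px2w(c,R([(447,505),(732,517)]),.031).round(4))
E
```

```text
[[0.5375 0.1568 0.028 ]
 [0.5322 0.1132 0.028 ]
 [0.4252 0.1286 0.028 ]
 [0.4312 0.171  0.028 ]] [0.481525 0.1424   0.028   ]
off yaw -7.90057428862124 0.10767201354112407
lip [[ 0.5704 -0.2764  0.053 ]
 [ 0.5647 -0.3678  0.053 ]
 [ 0.5169 -0.365   0.053 ]
 [ 0.5208 -0.2728  0.053 ]] [ 0.54319527 -0.32048967  0.053     ]
-3.011319214153443
holes [[ 0.481  -0.2742  0.012 ]
 [ 0.4759 -0.3598  0.012 ]]
base edges [[ 0.4865 -0.2679  0.012 ]
 [ 0.4862 -0.3669  0.012 ]]
heel inner [[ 0.4242 -0.2686  0.031 ]
 [ 0.4194 -0.3563  0.031 ]] heel outer [[ 0.4091 -0.2615  0.031 ]
 [ 0.4046 -0.3603  0.031 ]]
```

```bash
cat >> h.py <<'E'
from scipy.spatial.transform import Rotation as Ro
def go(P,az_y=None):
    "tool-axis shift to world point P; turn to bring tool y to azimuth az_y (deg), in the frame after the turn"
    s=env.get_state(); q=s["orientation"]; M=Ro.from_quat(np.r_[q[1:],q[0]]).as_matrix()
    az=np.degrees(np.arctan2(M[1,1],M[0,1])); t=0
    if az_y is not None: t=-(((az_y-az)+90)%180-90); M=M@Ro.from_euler('z',t,degrees=True).as_matrix()
    print("t",round(s["clock"],2),"tcp",s["tcp_pos"].round(4),"az",az.round(2),"tilt",np.degrees(np.arccos(-M[2,2])).round(2),"gap",round(s["finger_gap"],4),"F",s["wrist_force"].round(1),"| shift mm",((np.array(P)-s["tcp_pos"])@M*1000).round(1),"turn",np.round(t,2))
E
python3 -m jog '[[-0.4,0,0,0,-4.4],[-0.4,0,0,0,-4.4],[-0.4,-0.0295,-0.0278,0,0],[-0.4,-0.0295,-0.0278,0,0],[-0.4,-0.0295,-0.0278,0,0]]'
python3 -m jog '[[-0.4,-0.0295,-0.0278,0,0],[-0.4,-0.0295,-0.0278,0,0],[-0.4,-0.0295,-0.0278,0.01,0],[-0.4,-0.0295,-0.0278,0.01,0],[-0.4,-0.0295,-0.0278,0.01,0]]'
python3 -m jog '[[-0.4,-0.0295,-0.0278,0.01,0],[-0.4,-0.0295,-0.0278,0.01,0],[-0.4,-0.0295,-0.0278,0.01,0],[-0.4,0,0,0,0],[-0.4,0,0,0,0]]'
python3 - <<'E'
from h import *
print(env.tip_extent)
go([.4964,.1403,.013],82.1)
c=env.read_camera("wrist"); cv2.imwrite("pics/w1.png",c["img"][:,:,::-1]); print(c["T"].round(3).tolist(),c["fov_y"])
P=[[.5375,.1568,.028],[.5322,.1132,.028],[.4252,.1286,.028],[.4312,.171,.028]]
print(w2px(c,P))
E
```

```text
clock: 0.57
tcp_pos: [0.2416, 0.455, 0.2417]
orientation: [-0.0, 0.068, 0.998, -0.0]
wrist_force: [1.3, -0.1, 0.6]
finger_gap: 0.0596
grip_force: 0.0
clock: 0.98
tcp_pos: [0.3692, 0.2965, 0.2121]
orientation: [0.0, 0.069, 0.998, 0.0]
wrist_force: [0.3, 1.1, 0.0]
finger_gap: 0.0598
grip_force: 0.0
clock: 1.4
tcp_pos: [0.445, 0.2016, 0.1815]
orientation: [-0.001, 0.071, 0.997, -0.0]
wrist_force: [0.5, -0.6, -0.2]
finger_gap: 0.0598
grip_force: 0.0
0.011
t 1.4 tcp [0.445  0.2016 0.1815] az 81.8 tilt 0.11 gap 0.0598 F [ 0.5 -0.6 -0.2] | shift mm [-59.7 -53.5 168.4] turn -0.3
[[0.142, -0.952, -0.272, 0.374], [0.99, 0.136, 0.04, 0.212], [-0.001, -0.275, 0.961, 0.313], [0.0, 0.0, 0.0, 1.0]] 66.37224972994429
[[230.71168386 272.86322072]
 [190.62131301 273.61207959]
 [183.69455329 176.94717447]
 [226.80299741 176.87266197]]
```

```bash
python3 -m jog '[[-0.4,-0.028,-0.026,0,0],[-0.4,-0.028,-0.026,0.02,-0.3],[-0.4,-0.004,-0.0015,0.04,0],[-0.4,0,0,0.02,0],[-0.4,0,0,0,0]]'
python3 - <<'E'
from h import *
go([.4964,.1403,.013],82.1)
c=env.read_camera("wrist"); cv2.imwrite("pics/w2.png",c["img"][:,:,::-1])
P=[[.5375,.1568,.028],[.5322,.1132,.028],[.4252,.1286,.028],[.4312,.171,.028]]
print(w2px(c,P))
E
```

```text
clock: 1.87
tcp_pos: [0.4918, 0.1439, 0.0991]
orientation: [-0.004, 0.066, 0.998, -0.001]
wrist_force: [-1.1, 0.2, -1.0]
finger_gap: 0.0597
grip_force: 0.0
t 1.87 tcp [0.4918 0.1439 0.0991] az 82.46 tilt 0.46 gap 0.0597 F [-1.1  0.2 -1. ] | shift mm [-5.7 -2.8 86.1] turn 0.36
[[283.58470975 267.43548697]
 [226.72582615 267.89049671]
 [223.88984069 123.9959965 ]
 [287.4648578  124.62134792]]
```

View pics/w2.png

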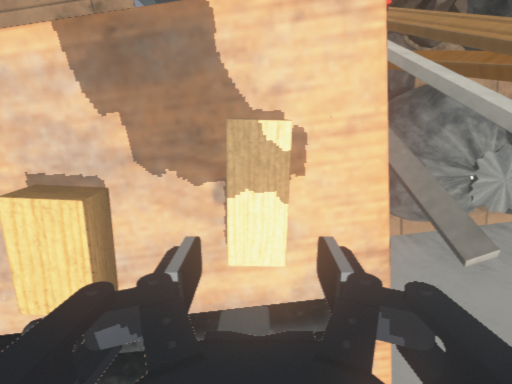

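The wrist view shows the offcut top at (228–292, 120–266), within about 2 mm of my prediction. Going down to grasp, with a y correction of about 2 mm.

```bash
python3 -m jog '[[-0.4,-0.0055,-0.001,0.03,0.35],[-0.4,0,0,0.035,0],[-0.4,0,0,0.018,0],[-0.4,0,0,0,0],[-0.4,0,0,0,0]]' 30
python3 - <<'E'
from h import *
go([.4964,.1425,.013],82.1)
E
python3 -m jog '[[0.6,0,0,0.002,0],[0.6,0,0,0,0],[0.6,0,0,0,0],[0.6,0,0,0,0],[0.6,0,0,0,0]]' 30
```

```text
clock: 2.33
tcp_pos: [0.5009, 0.1428, 0.0213]
orientation: [0.0, 0.068, 0.998, 0.0]
wrist_force: [0.4, -0.7, 0.4]
finger_gap: 0.0601
grip_force: 0.0
t 2.33 tcp [0.5009 0.1428 0.0213] az 82.15 tilt 0.02 gap 0.0601 F [ 0.4 -0.7  0.4] | shift mm [ 4.4 -1.   8.3] turn 0.05
clock: 2.75
tcp_pos: [0.503, 0.1424, 0.0206]
orientation: [0.002, 0.069, 0.998, 0.001]
wrist_force: [-0.4, 2.3, 7.6]
finger_gap: 0.0446
grip_force: 31.8
```

```bash
python3 -m jog '[[0.6,0,0,0,0],[0.6,0,0,0,0]]'; python3 -m jog '[[0.6,0,0,-0.01,0],[0.6,0,0,0,0],[0.6,0,0,0,0]]';python3 -m jog '[[0.6,0,0,-0.01,0],[0.6,0,0,0,0],[0.6,0,0,0,0]]'
```

```text
clock: 2.92
tcp_pos: [0.503, 0.1424, 0.0205]
orientation: [0.002, 0.069, 0.998, 0.001]
wrist_force: [-1.2, 3.3, 6.6]
finger_gap: 0.0445
grip_force: 31.8
clock: 3.17
tcp_pos: [0.5019, 0.1416, 0.0293]
orientation: [0.001, 0.07, 0.998, 0.0]
wrist_force: [0.8, -0.3, -1.0]
finger_gap: 0.044
grip_force: 30.9
clock: 3.42
tcp_pos: [0.5015, 0.1416, 0.0387]
orientation: [0.001, 0.07, 0.998, 0.0]
wrist_force: [-0.5, 0.5, -0.8]
finger_gap: 0.0441
grip_force: 30.9
```

```bash
python3 -m jog '[[0.6,0,0,0.01,0],[0.6,0,0,0.008,0],[0.6,0,0,0,0],[-0.4,0,0,0,0],[-0.4,0,0,0,0]]'; python3 -m jog '[[-0.4,0.0065,0.0005,0.004,0],[-0.4,0,0,0.0025,0],[-0.4,0,0,0,0],[-0.4,0,0,0,0]]'; python3 -m jog '[[0.6,0,0,0,0],[0.6,0,0,0,0],[0.6,0,0,0,0],[0.6,0,0,0,0]]' 30
```

```text
clock: 3.83
tcp_pos: [0.5002, 0.1415, 0.0191]
orientation: [-0.001, 0.069, 0.998, -0.0]
wrist_force: [-0.6, -0.8, -0.4]
finger_gap: 0.0598
grip_force: 0.0
clock: 4.17
tcp_pos: [0.494, 0.143, 0.0131]
orientation: [-0.0, 0.069, 0.998, -0.0]
wrist_force: [1.5, -0.0, 1.0]
finger_gap: 0.0597
grip_force: 0.0
clock: 4.5
tcp_pos: [0.4949, 0.143, 0.0137]
orientation: [0.0, 0.07, 0.998, 0.0]
wrist_force: [-0.4, 0.3, -1.0]
finger_gap: 0.0444
grip_force: 31.8
```

```bash
python3 -m jog '[[0.6,0,0,-0.03,0],[0.6,0,0,-0.035,0],[0.6,0,-0.01,-0.035,-2.45],[0.6,0,-0.035,0,-2.45],[0.6,0,-0.0385,0,0]]'; python3 -m jog '[[0.6,0,-0.0385,0,0],[0.6,0,-0.0385,0,0],[0.6,0,-0.0385,0,0],[0.6,0,-0.0385,0,0],[0.6,0,-0.0385,0,0]]';python3 -m jog '[[0.6,0,-0.0385,0,0],[0.6,0,-0.0385,0,0],[0.6,0,-0.0385,0,0],[0.6,0,-0.03,0,0],[0.6,0,0,0,0]]'
python3 - <<'E'
from h import *
go([.4677,-.3163,.060],87)
E
```

```text
clock: 4.92
tcp_pos: [0.4898, 0.0602, 0.1163]
orientation: [0.003, 0.024, 1.0, 0.0]
wrist_force: [1.0, -1.0, -1.6]
finger_gap: 0.0449
grip_force: 31.6
clock: 5.33
tcp_pos: [0.477, -0.1342, 0.1137]
orientation: [0.0, 0.027, 1.0, 0.0]
wrist_force: [1.0, 1.0, -0.0]
finger_gap: 0.0443
grip_force: 31.6
clock: 5.75
tcp_pos: [0.4699, -0.2839, 0.1137]
orientation: [0.001, 0.03, 1.0, -0.002]
wrist_force: [0.6, -0.5, -0.7]
finger_gap: 0.0443
grip_force: 31.6
t 5.75 tcp [ 0.4699 -0.2839  0.1137] az 86.59 tilt 0.23 gap 0.0443 F [ 0.6 -0.5 -0.7] | shift mm [  0.6 -32.3  53.8] turn -0.41
```

Now come over the jig, 20 mm above the heel, and look.

```bash
python3 -m jog '[[0.6,0.0006,-0.0323,0,-0.4],[0.6,0,0,0.02,0],[0.6,0,0,0.02,0],[0.6,0,0,0,0],[0.6,0,0,0,0]]'
python3 - <<'E'
from h import *
go([.4677,-.3163,.060],87)
s=cv2
out=[]
for n,(x0,y0,x1,y1) in {"top":(310,145,385,250),"wrist":(100,60,420,384)}.items():
    c=env.read_camera(n); f=600/(y1-y0); im=cv2.resize(np.ascontiguousarray(c["img"][y0:y1,x0:x1,::-1]),None,fx=f*.98,fy=f*.98,interpolation=cv2.INTER_CUBIC)
    if n=="wrist": im=cv2.resize(im,None,fx=.6,fy=.6)
    out.append(cv2.copyMakeBorder(im,0,600-im.shape[0],0,0,cv2.BORDER_CONSTANT)); print(n,f*.98)
o=cv2.hconcat(out)[:, :800]; print(o.shape); cv2.imwrite("pics/j1.png",o)
E
```

```text
clock: 6.17
tcp_pos: [0.4662, -0.3087, 0.0725]
orientation: [-0.001, 0.023, 1.0, 0.001]
wrist_force: [0.4, 0.3, -0.7]
finger_gap: 0.0443
grip_force: 31.6
t 6.17 tcp [ 0.4662 -0.3087  0.0725] az 87.34 tilt 0.22 gap 0.0443 F [ 0.4  0.3 -0.7] | shift mm [-1.9 -7.6 12.5] turn 0.34
top 5.6
wrist 1.8148148148148149
(600, 769, 3)
```

View pics/j1.png

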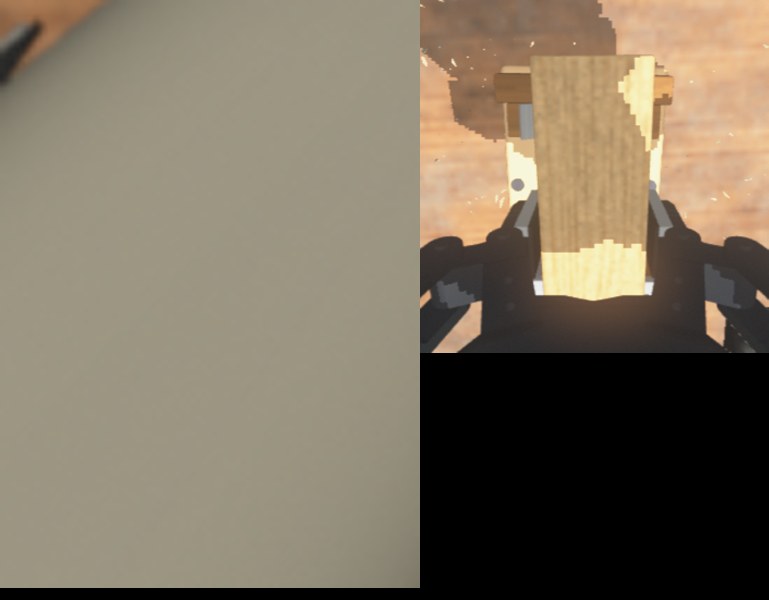

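The wrist view shows the held block with its heel end at y≈55 in the crop, the heel stop behind it from (495,73) to (673,103), and a screw at (517,185). I'll compute positions from these.

Run:
```python
from h import *
c=env.read_camera("wrist")
W=lambda p:np.c_[(np.array(p)[:,0]-420)/1.0889+100,np.array(p)[:,1]/1.0889+60]
go([.4677,-.3163,.06],87)
zt=env.get_state()["tcp_pos"][2]-.0137+.028
print("blk heel end",px2w(c,W([(531,55),(654,56),(538,252),(646,246)]),zt).round(4))
p=px2w(c,W([(495,73),(673,76),(673,104),(496,103)]),.031);print("heel",p.round(4),p.mean(0).round(4))
print("hole",px2w(c,W([(517,185)]),.012))
```

```text
t 6.32 tcp [ 0.4681 -0.31    0.0747] az 87.37 tilt 0.09 gap 0.0445 F [ 0.5 -0.4 -1.2] | shift mm [ 0.1 -6.3 14.7] turn 0.37
blk heel end [[ 0.3947 -0.3282  0.089 ]
 [ 0.397  -0.285   0.089 ]
 [ 0.4742 -0.3332  0.089 ]
 [ 0.4733 -0.2878  0.089 ]]
heel [[ 0.4025 -0.3592  0.031 ]
 [ 0.4084 -0.2642  0.031 ]
 [ 0.4234 -0.2639  0.031 ]
 [ 0.4185 -0.3607  0.031 ]] [ 0.4132 -0.312   0.031 ]
hole [[ 0.4749626  -0.35986846  0.012     ]]
```

```bash
python3 -m jog '[[0.6,-0.0008,-0.0056,0.01,0.3],[0.6,0,0,0.01,0],[0.6,0,0,0.006,0],[0.6,0,0,0,0],[0.6,0,0,0,0]]'
python3 - <<'E'
from h import *
go([.4687,-.3156,.0447],87)
E
```

```text
clock: 6.73
tcp_pos: [0.4673, -0.315, 0.0467]
orientation: [-0.001, 0.026, 1.0, 0.001]
wrist_force: [1.0, 0.6, -1.4]
finger_gap: 0.0441
grip_force: 31.6
t 6.73 tcp [ 0.4673 -0.315   0.0467] az 87.03 tilt 0.12 gap 0.0441 F [ 1.   0.6 -1.4] | shift mm [-1.4 -0.6  2. ] turn 0.03
```

```bash
python3 -m jog '[[0.6,-0.0008,-0.0006,0.003,0],[0.6,0,0,0.003,0],[0.6,0,0,0.003,0],[0.6,0,0,0.0025,0],[0.6,0,0,0,0]]'
python3 - <<'E'
from h import *
go([.4687,-.3156,.0352],87)
c=env.read_camera("side"); uv=w2px(c,[[.4767,-.316,.02]])[0].astype(int); print(uv)
a=cv2.resize(c["img"][uv[1]-45:uv[1]+30,uv[0]-50:uv[0]+50,::-1],None,fx=6,fy=6,interpolation=cv2.INTER_CUBIC); cv2.imwrite("pics/s1.png",a)
E
```

```text
clock: 7.15
tcp_pos: [0.4706, -0.3171, 0.0371]
orientation: [0.002, 0.026, 1.0, -0.001]
wrist_force: [1.6, 0.5, 3.8]
finger_gap: 0.0442
grip_force: 32.6
t 7.15 tcp [ 0.4706 -0.3171  0.0371] az 87.06 tilt 0.24 gap 0.0442 F [1.6 0.5 3.8] | shift mm [1.9 1.4 1.9] turn 0.06
[270 147]
```

View pics/s1.png

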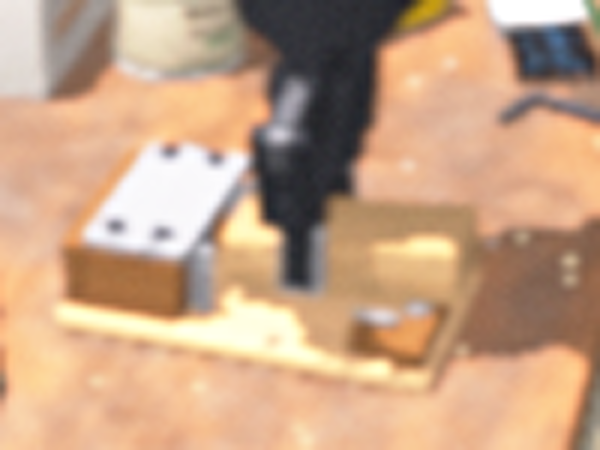

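The side view shows the block pivoting over the heel (right end at (420,230)) with its lip end going down. I'll lower it a little more.

```bash
python3 -m jog '[[0.6,0.001,0.001,0.002,0],[0.6,0,0,0.001,0],[0.6,0,0,0,0],[0.6,0,0,0,0]]'
python3 - <<'E'
from h import *
go([.4687,-.3156,.0352],87)
E
```

```text
clock: 7.53
tcp_pos: [0.4698, -0.3166, 0.0345]
orientation: [0.002, 0.026, 1.0, -0.001]
wrist_force: [3.8, -0.5, 4.5]
finger_gap: 0.0448
grip_force: 33.1
t 7.53 tcp [ 0.4698 -0.3166  0.0345] az 87.05 tilt 0.29 gap 0.0448 F [ 3.8 -0.5  4.5] | shift mm [ 1.1  0.9 -0.7] turn 0.05
```

```bash
python3 -m jog '[[0.6,-0.005,0.0007,-0.0006,0],[0.6,-0.005,0,0,0],[0.6,-0.004,0,0,0],[0.6,0,0,0,0],[0.6,0,0,0,0]]'
python3 - <<'E'
from h import *
go([.4957,-.317,.0345],87)
c=env.read_camera("side"); uv=w2px(c,[[.4767,-.316,.02]])[0].astype(int); print(uv)
a=cv2.resize(c["img"][uv[1]-45:uv[1]+30,uv[0]-50:uv[0]+50,::-1],None,fx=4,fy=4,interpolation=cv2.INTER_CUBIC)
c=env.read_camera("wrist"); b=c["img"][60:384,100:420,::-1]; b=cv2.copyMakeBorder(b,0,600-324,0,0,cv2.BORDER_CONSTANT);a=cv2.copyMakeBorder(a,0,300,0,0,cv2.BORDER_CONSTANT)
cv2.imwrite("pics/s2.png",cv2.hconcat([a,b])[:340])
E
```

```text
clock: 7.95
tcp_pos: [0.4816, -0.3148, 0.033]
orientation: [-0.001, 0.026, 1.0, 0.0]
wrist_force: [-0.1, -0.3, -0.1]
finger_gap: 0.0447
grip_force: 32.3
t 7.95 tcp [ 0.4816 -0.3148  0.033 ] az 87.05 tilt 0.08 gap 0.0447 F [-0.1 -0.3 -0.1] | shift mm [-14.2  -1.5  -1.5] turn 0.05
[270 147]
```

View pics/s2.png

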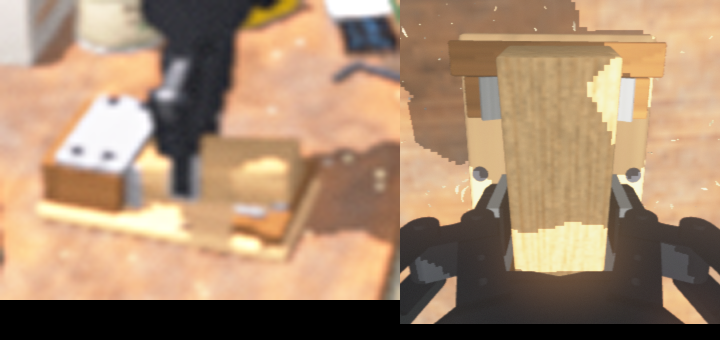

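The block is tilted and free of contact, laterally centred between the cheeks (498–621 against a heel centre of 557), with its heel end still over the heel stop. Pushing in.

```bash
python3 -m jog '[[0.6,-0.004,-0.0007,0,0],[0.6,-0.004,0,0,0],[0.6,-0.004,0,0,0],[0.6,-0.003,0,0,0],[0.6,0,0,0,0]]'
python3 - <<'E'
from h import *
go([.4957,-.317,.0345],87)
E
```

```text
clock: 8.47
tcp_pos: [0.4958, -0.3166, 0.0334]
orientation: [-0.001, 0.026, 1.0, 0.0]
wrist_force: [-7.3, -0.6, 0.8]
finger_gap: 0.0443
grip_force: 32.6
t 8.47 tcp [ 0.4958 -0.3166  0.0334] az 87.0 tilt 0.17 gap 0.0443 F [-7.3 -0.6  0.8] | shift mm [ 0.1 -0.4 -1.1] turn 0.0
```

```bash
python3 -m jog '[[0.6,-0.0025,0,0,0],[0.6,0,0,0.002,0],[0.6,0,0,0.002,0],[0.6,0,0,0.001,0],[0.6,0,0,0,0]]'
python3 - <<'E'
from h import *
go([.498,-.317,.0257],87)
c=env.read_camera("wrist"); b=c["img"][60:384,100:420,::-1]
cv2.imwrite("pics/w3.png",cv2.resize(b,None,fx=1.8,fy=1.8,interpolation=cv2.INTER_CUBIC))
J=lambda x,y,z:[.4767+.9986*x+.0523*y,-.316-.0523*x+.9986*y,.012+z]
print((w2px(c,[J(-.055,-.024,.019),J(-.055,.024,.019),J(-.055,-.0225,.028),J(-.055,.0225,.028)])-[100,60])*1.8)
E
```

```text
clock: 8.88
tcp_pos: [0.4971, -0.3165, 0.0289]
orientation: [-0.002, 0.026, 1.0, 0.0]
wrist_force: [-9.1, 1.0, 7.1]
finger_gap: 0.0443
grip_force: 33.6
t 8.88 tcp [ 0.4971 -0.3165  0.0289] az 86.98 tilt 0.25 gap 0.0443 F [-9.1  1.   7.1] | shift mm [-0.9 -0.4  3.2] turn -0.02
[[181.56055782  76.37439456]
 [386.23762683  76.39784692]
 [180.5768376   75.05461456]
 [386.87592859  75.07810872]]
```

View pics/w3.png

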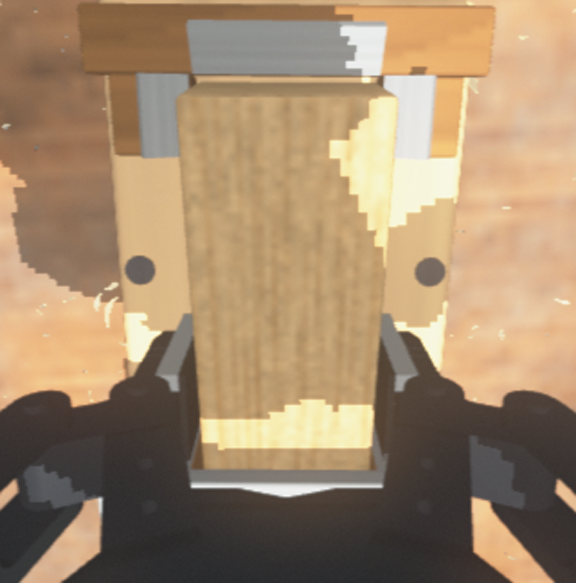

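The block's end (y≈80–97) now clears the heel face (y≈75), and it is centred on x≈287, the same as the heel. Rocking it the rest of the way down.

```bash
python3 -m jog '[[0.6,-0.0005,0,0.0015,0],[0.6,0,0,0.0015,0],[0.6,0,0,0.001,0],[0.6,0,0,0,0],[0.6,0,0,0,0]]'
python3 - <<'E'
from h import *
go([.498,-.317,.0257],87)
E
```

```text
clock: 9.35
tcp_pos: [0.4969, -0.3165, 0.0251]
orientation: [-0.003, 0.027, 1.0, 0.0]
wrist_force: [-11.4, -0.0, 9.3]
finger_gap: 0.0446
grip_force: 34.8
t 9.35 tcp [ 0.4969 -0.3165  0.0251] az 86.95 tilt 0.32 gap 0.0446 F [-11.4  -0.    9.3] | shift mm [-1.1 -0.4 -0.6] turn -0.05
```

```bash
python3 -m jog '[[0.6,0.002,0,0.001,0],[0.6,0.002,0,0,0],[0.6,0.001,0,0,0],[0.6,0,0,0,0],[0.6,0,0,0,0]]'
python3 - <<'E'
from h import *
go([.498,-.317,.0257],87)
c=env.read_camera("wrist"); b=c["img"][60:384,100:420,::-1]
a=b
c=env.read_camera("side"); s=cv2.resize(c["img"][102:177,220:320,::-1],None,fx=4.3,fy=4.32,interpolation=cv2.INTER_CUBIC)
cv2.imwrite("pics/w4.png",cv2.hconcat([a,s]))
E
```

```text
clock: 9.77
tcp_pos: [0.4953, -0.3165, 0.0243]
orientation: [0.001, 0.026, 1.0, 0.0]
wrist_force: [-1.4, 2.2, 6.0]
finger_gap: 0.0442
grip_force: 34.3
t 9.77 tcp [ 0.4953 -0.3165  0.0243] az 87.04 tilt 0.07 gap 0.0442 F [-1.4  2.2  6. ] | shift mm [-2.7 -0.4 -1.4] turn 0.04
```

View pics/w4.png

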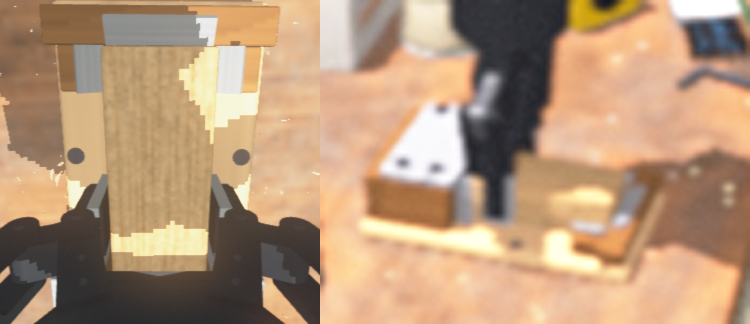

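Its heel end is behind the heel stop. Next I'll release, rise, and press down on the heel end with shut fingers to seat it.

```bash
python3 -m jog '[[-0.35,0,0,0,0],[-0.35,0,0,0,0],[-0.35,0,0,0,0],[-0.35,0,0,-0.02,0],[-0.35,0,0,-0.03,0]]'; python3 -m jog '[[1,0.018,0,-0.01,0],[1,0.018,0,0,0],[1,0.018,0,0,0],[1,0,0,0,0],[1,0,0,0,0]]'
python3 - <<'E'
from h import *
go([.4417,-.3142,.053],87)
c=env.read_camera("wrist"); b=c["img"][60:384,100:420,::-1]
c=env.read_camera("side"); s=cv2.resize(c["img"][102:177,220:320,::-1],None,fx=4.3,fy=4.32,interpolation=cv2.INTER_CUBIC)
cv2.imwrite("pics/w5.png",cv2.hconcat([b,s]))
E
```

```text
clock: 10.28
tcp_pos: [0.4927, -0.3148, 0.0707]
orientation: [-0.003, 0.026, 1.0, 0.002]
wrist_force: [-0.7, -0.6, -0.0]
finger_gap: 0.0578
grip_force: 0.0
clock: 10.7
tcp_pos: [0.4405, -0.3139, 0.0837]
orientation: [0.0, 0.026, 1.0, 0.0]
wrist_force: [0.3, -0.7, -0.2]
finger_gap: -0.0002
grip_force: 0.0
t 10.7 tcp [ 0.4405 -0.3139  0.0837] az 86.97 tilt 0.02 gap -0.0002 F [ 0.3 -0.7 -0.2] | shift mm [-1.2 -0.3 30.7] turn -0.03
```

View pics/w5.png

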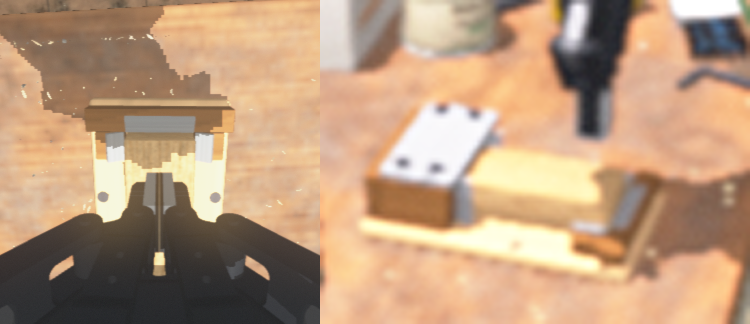

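The block sits in the pocket and looks about level in the side view. Pressing gently to make sure it is seated.

```bash
python3 -m jog '[[1,0,0,0.015,0],[1,0,0,0.012,0],[1,0,0,0.002,0],[1,0,0,0,0],[1,0,0,0,0]]'; python3 -m jog '[[1,0,0,0.001,0],[1,0,0,0.001,0],[1,0,0,0.001,0],[1,0,0,0,0],[1,0,0,0,0]]';  python3 -m jog '[[1,0,0,0.001,0],[1,0,0,0.001,0],[1,0,0,0,0],[1,0,0,0,0]]'
```

```text
clock: 11.22
tcp_pos: [0.4414, -0.3138, 0.0547]
orientation: [0.0, 0.026, 1.0, 0.0]
wrist_force: [0.7, -0.5, -0.7]
finger_gap: -0.0002
grip_force: 0.0
clock: 11.63
tcp_pos: [0.4409, -0.3139, 0.0519]
orientation: [0.0, 0.026, 1.0, -0.0]
wrist_force: [0.3, 0.1, -0.2]
finger_gap: -0.0002
grip_force: 0.2
clock: 11.97
tcp_pos: [0.4409, -0.3139, 0.051]
orientation: [0.0, 0.026, 1.0, -0.0]
wrist_force: [-2.2, 2.2, 10.1]
finger_gap: -0.0004
grip_force: 5.2
```

Contact at TCP z≈0.051 puts the top at 0.040, which is flat. One firmer press, then retreat and verify from the top.

```bash
python3 -m jog '[[1,0,0,0.001,0],[1,0,0,0,0],[1,0,0,-0.01,0],[1,0,0,-0.035,0],[1,0,0,-0.035,0]]'; python3 -m jog '[[1,0,0.04,-0.01,0],[1,0,0.04,0,0],[1,0,0.04,0,0],[1,0,0.04,0,0],[1,0,0.04,0,0]]'; python3 -m jog '[[1,0,0.04,0,0],[1,0,0,0,0],[1,0,0,0,0]]'
python3 - <<'E'
from h import *
c=env.read_camera("top"); a=cv2.resize(c["img"][152:248,315:380,::-1],None,fx=6,fy=6,interpolation=cv2.INTER_CUBIC)
c=env.read_camera("side"); s=cv2.resize(c["img"][110:180,220:320,::-1],None,fx=4,fy=4,interpolation=cv2.INTER_CUBIC)
s=cv2.copyMakeBorder(s,0,576-s.shape[0],0,0,cv2.BORDER_CONSTANT)
cv2.imwrite("pics/fin.png",cv2.hconcat([a,s]))
E
```

```text
clock: 12.38
tcp_pos: [0.4394, -0.3126, 0.1282]
orientation: [-0.002, 0.026, 1.0, 0.002]
wrist_force: [0.5, -1.0, 0.4]
finger_gap: -0.0003
grip_force: 0.0
clock: 12.8
tcp_pos: [0.451, -0.1126, 0.1391]
orientation: [0.0, 0.026, 1.0, -0.0]
wrist_force: [0.3, 0.5, 0.8]
finger_gap: 0.0
grip_force: 0.0
clock: 13.05
tcp_pos: [0.4531, -0.0721, 0.139]
orientation: [0.0, 0.024, 1.0, -0.0]
wrist_force: [0.4, 0.0, 0.6]
finger_gap: -0.0001
grip_force: 0.0
```

View pics/fin.png

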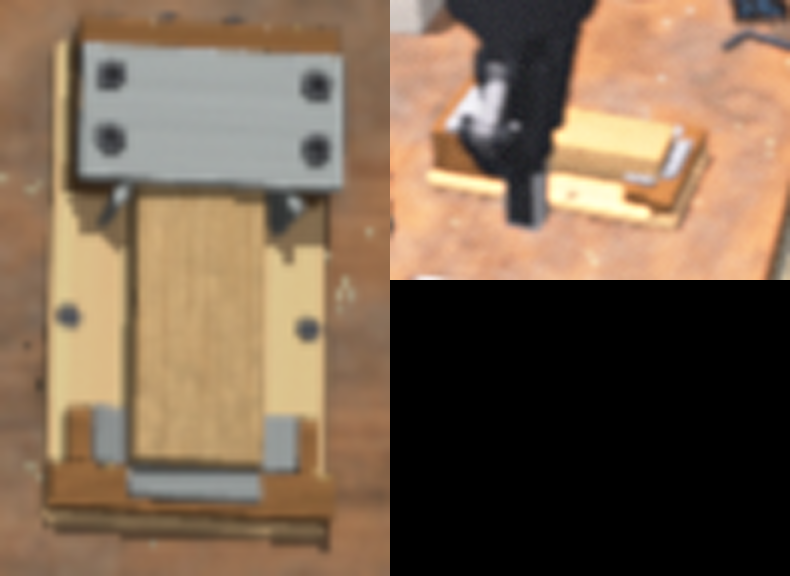

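The block lies flat between the heel stop (its end at about (200,463)) and the lip, centred and aligned with the pocket. The gripper is clear, so I'm handing in.

```bash
python3 -c "
from workcell import env; print(env.hand_in())"
```

```text
the job is handed in; nothing more can be done
None
```

I loaded the offcut into the jig, let go of it and handed the job in at about 13 s; in the last pictures it lies flat and centred between pusher and heel stop, but no verdict came back, and I did not re-check the bystanders after the move.

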